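Raise the counting arm and load the tin

TASK

Push the counterweighted arm of the counting stand up by its cross-bar handle, without flinging it, until it goes past its balance point and stays raised by itself. Then push the tin of screws along the stand's guide until it is fully home against the back stop. Do it all by pushing with the fingers: do not pick up or tip the tin, and leave everything else on the table as it is.

Things in the scene. Friction and masses are not known exactly. Their poses are not given: they have to be found in the camera images.
- stand: Counting stand fixed to the table: grey base plate 375 x 116 mm, 8 mm thick. Origin: on the table below the seat centre. +x runs along the guide from its open front end (robot side) to the back stop and pivot post, +y left, +z up. Plate: x -220 to +155 mm. Post (two cheeks, 110 mm high, 52 mm wide over all): x +83 to +127 mm.
- pivot (a point): Centre of the swing arm's hinge axis: x = +105 mm, y = 0, 85 mm above the table in the stand's frame; the axis runs along the stand's y. A steel counterweight stands over it on the arm.
- handle_bar (a point): Centre of the arm's handle: black round cross-bar, 13 mm diameter, 90 mm long, along the stand's y, at the free (robot-side) end of the arm. Moves on a 175.6 mm circle about the pivot; arm down: 165 mm in front of the pivot (stand -x) and 60 mm above it. The beam (14 mm wide, straight to the pivot) joins its middle; below the bar only the guide and perhaps the tin.
- swing_arm (a joint): Angle in rad: 0 = down, grows as the handle goes up and over towards the pivot, 1.7 = raised on its back stop. Balances at about 0.75: below that it sinks to 0, above that it swings on slowly by itself to 1.7 and stays. Damped; lifting at the bar takes about 2 to 3 N. Under it, 105 mm in front of the pivot, hangs a detector head (56 mm diameter) that blocks the seat when down (14 mm above the plate).
- seat (a point): Centre of the tin (half-way up) when home: 18 mm above the table, x = y = 0 in the stand's frame. Guide rails 12 mm high above the plate run from x = -192 to +43 mm with inner faces at y = +-36 mm, flared in front. The back stop is a bar across the guide, 18 mm high above the plate, front face at x = +33 mm.
- tin_center (a point): Centre, half-way up, of the loose round shallow grey tin of screws, 66 mm in diameter and 20 mm high, open at the top, about 0.09 kg. It stands on the base plate (its underside 8 mm above the table) between the guide rails, in front of the seat.
- dish: Bystander: small flat nickel dish, 49 mm in diameter and 9 mm high, on the table left of the stand. Origin at the centre of its underside.
- adapter: Bystander: small metal coax adapter, 34 x 16 x 14 mm, on the table right of the stand. Origin at the centre of its underside.
- meter: Bystander: hand multimeter, 150 x 78 x 47 mm, on the table left of the stand. Origin at the centre of its underside.
- mug: Bystander: white mug, 92 mm wide, 127 mm with the handle, 95 mm high, near the front right corner. Origin at the centre of its underside.
- pen: Bystander: pen, 138 x 13 x 12 mm, left of the stand. Origin at the centre of its underside.
Not all that is in view belongs to the job. Leave any blue or orange look-alike of the part that bears tin_center alone.

How it is judged (in metres and radians):
On the way, in this order (a step that is already met when the one before it is completed fails the run):
1. the arm is raised and has come to rest at its back stop (value of joint swing_arm above 1.5 rad and velocity of joint swing_arm below 0.1 rad/s), for 0.2 s.
2. the tin is home against the back stop (x of tin_center in the frame of stand above -0.006 m and horizontal distance between tin_center and seat below 0.009 m), for 0.2 s.
At the end, for the whole second after the job is handed in: The arm stands raised by itself (joint above 1.5 rad, at rest), and the tin stands flat and at rest on the plate between the rails, within 6 mm of touching the back stop and within 9 mm of the seat centre (all of step 1 and all of step 2 and z of tin_center in the frame of stand below 0.022 m and angle between tin_center's own z axis and vertical below 0.1 rad and linear speed of tin below 0.02 m/s).
It fails at once if the tin was lifted (more than 10 mm) or tipped (z of tin_center in the frame of stand above 0.028 m or angle between tin_center's own z axis and vertical above 0.35 rad).
It fails at once if the arm was flung (faster than 4 rad/s) (velocity of joint swing_arm above 4 rad/s).
It fails at once if a bystander was moved by more than 25 mm (distance of any of dish, adapter, meter, mug, pen from where it was at the start of the episode above 0.025 m).
It also fails if it takes over 51 s, if anything falls off the work surface, if the arm or the gripper's body presses on something with over 40 N, if the wrist force passes 120 N, or if a joint passes its speed limit or range.

ROBOT

A 6-joint arm with a two-finger parallel gripper is mounted at the origin on a cart in front of the work surface, level with it; the furniture and walls round the work are solid. World frame = base frame: x ahead of the robot, y to its left, z up, the work surface at z = 0. Lengths are in m, angles in degrees, forces in N, time in s.
With the tool pointing down it reaches from about 0.3 to 0.75 m from the base axis. Payload 8.5 kg.
Tool frame: the origin (TCP) lies between the finger pads; the fingertips stand 19 mm ahead of it and the grasp point (between the pads) is the TCP; z points along the fingers, y is the line along which they close (so a half turn about z gives the same grasp; the last joint's range is limited). The gripper opens to 85 mm and grips with 20 to 120 N. Pads are 22 mm wide; open, the fingers measure 114 mm over their backs; the gripper's body (76 mm by 85 mm) begins 54 mm behind the grasp point. The pads swing forward as they close: fully open they stand 13 mm farther back than shut.
Start: joints at [-77.538, 21.807, 74.336, -0, 83.858, -12.336], TCP at [0.231, -0.499, 0.25] pointing down, gripper open.
Joint ranges: [-178.18, 178.18], [-50.72, 133.34], [12.68, 142.11], [-81.47, 261.47], [9.98, 163.14], [-165.26, 165.26]. Speed limits (degrees/s): [136.94, 136.94, 180, 180, 180, 180].

INTERFACE

Orientations are given as a 3x3 rotation matrix whose columns are the frame's x, y, z axes.
In Python, from rig import env, optics gives the robot as it stands.
- The arm moves only by the tool arm_command, never from a script. Its argument "commands" is one flat list of numbers, 7 for each row, row after row: the closure, from -1 (fully open) to 1 (shut), so that 0 is half open, then the shift along the tool's x, y, z as a fraction of full scale, then the turn, a rotation vector about the tool's x, y, z as a fraction of full scale. A call has 1 to 12 rows; each row is the pose to reach, as a shift and turn from the pose commanded when the call began, along the tool's axes at that moment; what a row does not reach only later rows make up. Full scale, the value 1, is 500 mm for a shift and 120 degrees for a turn. A row lasts 1/12 s, in which the tool goes at most 41.7 mm and 7.16 degrees, less where a joint would pass 70% of its speed; a pose out of reach is approached as far as the arm can. A call with a number of a shift or a turn outside -1 to 1 is refused whole. A call with a gripper value outside its range is refused whole. The fingers move at their own pace and stop on an object; "newtons" is the grip in N (left out, the last holds). Time passes only in rows, so rows that repeat a pose let the fingers close. It gives the time, the measured TCP pose, the force, the opening and the grip force at its end, in the units of the state.
- env.observe(): the state, without advancing time (a new reading comes with each control period).
- optics.get_image(name): name is "side" or "top" or "wrist"; returns a dict with "image" (480x640x3 uint8, red, green, blue), "intrinsics" (3x3 intrinsics, pixels), "k1" (the pictures are not rectified: a ray, as slopes to the right and down, at radius r is drawn at 1 + k1 r^2 times it, then the intrinsics apply), "origin" and "orientation" of the camera in the world; the wrist camera has in their place "tool_from_camera" (4x4, takes a point from camera to tool coordinates, whose origin is the TCP and whose axes are the flange's). Camera axes: x right, y down, z forward; pixel columns grow to the right and rows downward; lengths in m; the calibration is good to about 2 mm. A picture is of the moment at which its call begins: read the wrist's pose just before it. There is no depth.
- env.close_job(): hands the job in; it is judged then, once.
The state is a dict: "time_s": time; "q": joint angles; "qvel": joint speeds; "joint_efforts": joint torques, N m; "position": TCP position; "tool_rot": TCP orientation; "ft_force": force on the tool from outside, world axes, zero at the start; "wrist_torque": the same for the moment, N m; "grip_width": finger opening in m; "gripper_force": force on a finger pad.
Only numpy, scipy, OpenCV 4.12 (cv2) and the standard library are available. Lean on these libraries where they do the work, as an engineer would, in place of code of your own. Each camera call takes 0.05 s, during which the arm holds its last target. There are 200 camera calls.

## Working session

There is one attempt and no reset: what is moved stays moved. The work goes in short steps, Python scripts to look and compute and a tool call to move; the robot and the scene stay as the last step left them, time stands still between calls to the robot, and variables do not carry over. Pictures are saved under pics/ and viewed, at most 13 in all, crops included, and the job is handed in when it is done.

Besides the shell and the picture viewer there is one more tool, called as name(argument=value, ...) on one line, values as JSON. arm_command: Moves the arm, as the interface text tells. Shift numbers are shares of 500 mm and turn numbers shares of 120 degrees, none past 1 either way. Its arguments: {"type":"object","properties":{"commands":{"type":"array","items":{"type":"number"}},"newtons":{"type":"number"}},"required":["commands"]}

```bash
mkdir -p pics; ls; python3 - <<'E'
from rig import env, optics
import cv2,numpy as np,pickle
d={}
for n in ("side","top"):
    r=optics.get_image(n); d[n]=r
    cv2.imwrite(f"pics/{n}0.png",r["image"][...,::-1])
    print(n,r["intrinsics"],r["k1"],r["origin"],r["orientation"])
pickle.dump(d,open("d0.pkl","wb"))
s=env.observe();print(s["time_s"],s["position"],s["tool_rot"],s["grip_width"])
E
```

```text
pics
side [[588.48627573   0.         329.33454804]
 [  0.         588.48627573 238.89361012]
 [  0.           0.           1.        ]] -0.14207835539405572 [0.38159254 1.14688108 0.86205417] [[-0.98266656 -0.12625814  0.13573985]
 [-0.18513563  0.63065148 -0.75366008]
 [ 0.00955118 -0.76572684 -0.643095  ]]
top [[526.71812329   0.         317.8200375 ]
 [  0.         526.71812329 245.3406487 ]
 [  0.           0.           1.        ]] -0.15704393928410332 [0.30583708 0.2449905  1.30633082] [[ 0.06471387 -0.97689094  0.20370616]
 [-0.99790177 -0.06376935  0.01120427]
 [ 0.00204486 -0.20400381 -0.97896796]]
0.1 [ 0.23063054 -0.49905488  0.24977386] [[ 9.07788718e-01  4.19427658e-01 -2.87440442e-04]
 [ 4.19427669e-01 -9.07787872e-01  1.26874581e-03]
 [ 2.71212138e-04 -1.27231361e-03 -9.99999154e-01]] 0.08509963869941221
```

View pics/top0.png

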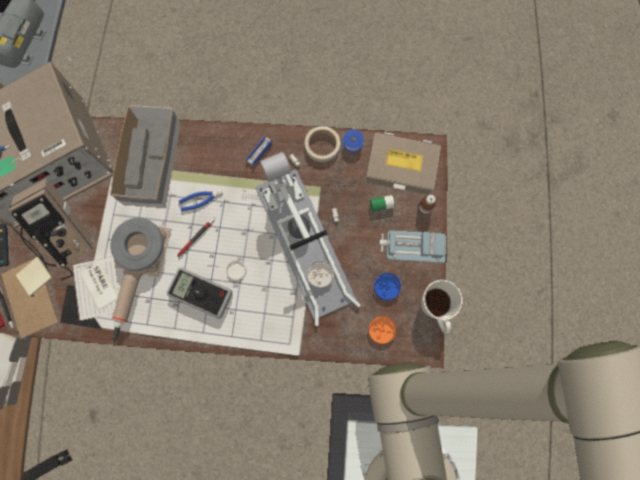

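View pics/side0.png

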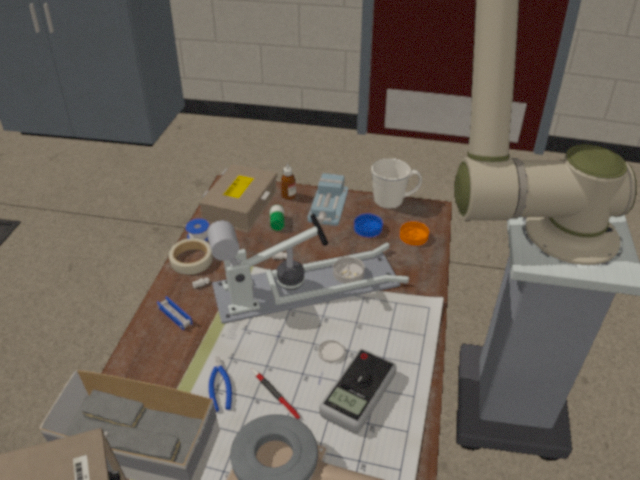

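Candidates for the tin: the grey one in the guide at top (319,277) / side (349,270); the blue one at top (387,287); the orange one at top (382,331); the nickel dish at top (236,271). By the description it is the grey one between the rails. The black handle bar is at top (308,241) and side (320,230). I'll check with one close crop and measure.

```bash
cat > h.py <<'E'
import numpy as np,cv2
def dist(c): return np.array([c["k1"],0,0,0,0.])
def _D(c): return c["k1"]
def ray(c,uv):
    K=np.array(c["intrinsics"]);p=(np.array(uv,float)-K[:2,2])/K[0,0]
    r=cv2.undistortPoints(np.array([[uv]],float),K,dist(c))[0,0]
    d=np.array(c["orientation"])@np.array([r[0],r[1],1]);return np.array(c["origin"]),d/np.linalg.norm(d)
def plane(c,uv,z):
    o,d=ray(c,uv);return o+d*(z-o[2])/d[2]
def tri(c1,u1,c2,u2):
    o,d=ray(c1,u1);p,e=ray(c2,u2)
    t=np.linalg.lstsq(np.c_[d,-e],p-o,rcond=None)[0];a=o+d*t[0];b=p+e*t[1];return (a+b)/2,np.linalg.norm(a-b)
def proj(c,P):
    R=np.array(c["orientation"]).T
    return cv2.projectPoints(np.array([P],float),cv2.Rodrigues(R)[0],-R@np.array(c["origin"]),np.array(c["intrinsics"]),dist(c))[0][0,0]
E
python3 - <<'E'
import pickle,cv2,numpy as np
from h import *
d=pickle.load(open("d0.pkl","rb"))
def bar(n,x0,y0,x1,y1):
    im=d[n]["image"][y0:y1,x0:x1]; m=(im.max(2)<60).astype(np.uint8)
    k,l,st,ce=cv2.connectedComponentsWithStats(m)
    out=[]
    for i in range(1,k):
        if st[i,4]>25:
            pts=np.argwhere(l==i)[:,::-1].astype(np.float32)+[x0,y0]
            print(n,st[i,4],ce[i]+[x0,y0],cv2.minAreaRect(pts.astype(np.float32)))
bar("top",270,190,345,270);bar("side",270,205,345,295)
t=d["top"]["image"][145:330,245:370];s=d["side"]["image"][205:325,190:415]
a=cv2.resize(t,None,fx=3,fy=3,interpolation=cv2.INTER_CUBIC);b=cv2.resize(s,(420,224),interpolation=cv2.INTER_CUBIC)
o=np.zeros((555,795,3),np.uint8);o[:,:375]=a;o[:224,375:]=b
cv2.imwrite("pics/crop1.png",o[...,::-1])
E
```

```text
top 141 [306.73758865 240.22695035] ((307.8706970214844, 239.69830322265625), (4.333112716674805, 37.553646087646484), 66.80140686035156)
side 149 [319.18120805 230.29530201] ((318.29998779296875, 229.59999084472656), (32.64659118652344, 5.366563320159912), 63.43495178222656)
side 206 [293.2184466  276.52427184] ((293.1384582519531, 276.3923034667969), (15.34851360321045, 23.943681716918945), 52.12501525878906)
```

View pics/crop1.png

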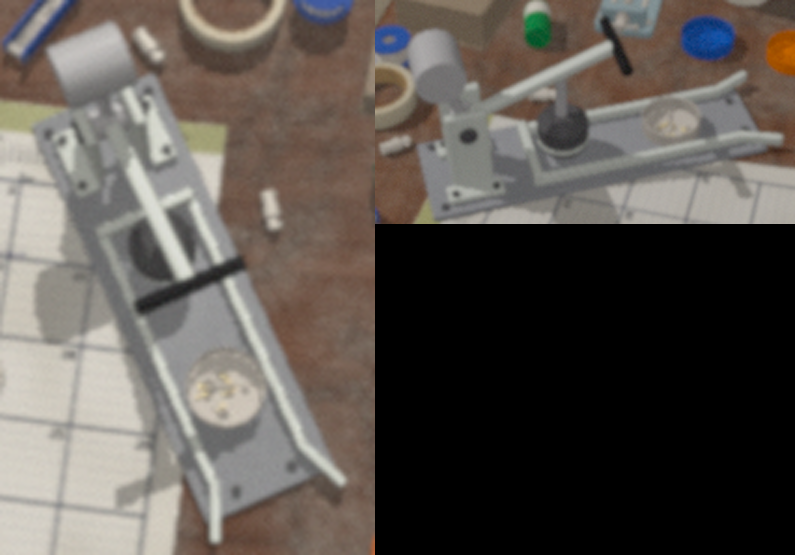

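The crop confirms the grey tin with screws between the rails at crop (227,387), i.e. top (320.7,274). The bar ends are at top (291,247) and (326,233). The plate corners are at about top (257,188), (296,170), (357,300) and (313,318).

```bash
python3 - <<'E'
import pickle
from h import *
d=pickle.load(open("d0.pkl","rb"));T,S=d["top"],d["side"]
c=np.array([plane(T,(245+u/3,145+v/3),.008)[:2] for u,v in [(35,128),(152,75),(335,465),(205,520)]])
print("corners BL BR FR FL\n",c.round(3), [np.linalg.norm(c[i]-c[(i+1)%4]).round(3) for i in range(4)])
ax=(c[0]+c[1]-c[2]-c[3]);ax/=np.linalg.norm(ax);yaw=np.arctan2(ax[1],ax[0]);print("yaw",np.degrees(yaw))
cen=c.mean(0);org=cen+ax*0.0325;print("origin",org)  # plate centre x=-32.5mm
tin=plane(T,(320.7,274.),.026);print("tin",tin)
b,e=tri(T,(307.9,239.9),S,(318.9,230));print("bar",b,e)
for u in [(291,247),(326,233)]: print(plane(T,u,.145))
L=np.array([-ax[1],ax[0]])
for n,p in (("tin",tin),("bar",b)): print(n,"stand",(p[:2]-org)@ax,(p[:2]-org)@L,p[2])
for n,u in (("meter",(200,294)),("dish",(236,271)),("adapter",(335,214)),("pen",(196,238)),("mug",(438,300)),("blue",(387,287)),("orange",(382,331))): print(n,plane(T,u,.01)[:2].round(3))
E
```

```text
corners BL BR FR FL
 [[0.718 0.428]
 [0.772 0.33 ]
 [0.445 0.155]
 [0.393 0.259]] [np.float64(0.111), np.float64(0.372), np.float64(0.116), np.float64(0.366)]
yaw 27.776244525896505
origin [0.6105661 0.3081665]
tin [0.50095423 0.24793123 0.026     ]
bar [0.55860408 0.28149517 0.14276478] 0.0008432752004057499
[0.53974832 0.31828988 0.145     ]
[0.5771707  0.24165147 0.145     ]
tin stand -0.12505259424558318 -0.0022133111978369685 0.026000000000000023
bar stand -0.05840402864720993 0.0006172220438403656 0.14276477573170065
meter [0.433 0.544]
dish [0.497 0.46 ]
adapter [0.66  0.221]
pen [0.574 0.57 ]
mug [ 0.457 -0.047]
blue [0.481 0.082]
orange [0.372 0.089]
```

```bash
cat > g.py <<'E'
import numpy as np
from scipy.spatial.transform import Rotation as Ro
from rig import env
yaw=np.radians(27.8);org=np.array([.6105,.3080,0])
A=np.array([[np.cos(yaw),-np.sin(yaw),0],[np.sin(yaw),np.cos(yaw),0],[0,0,1]])
def st(p): return org+A@np.array(p,float)
def tool(pitch): # degrees below horizontal
    a=np.radians(pitch);z=np.array([np.cos(a),0,-np.sin(a)]);x=np.array([np.sin(a),0,np.cos(a)])
    return A@np.c_[x,np.cross(z,x),z]
def rel(p,R,s=None):
    s=s or env.observe();M=np.array(s["tool_rot"]);
    return (M.T@(p-np.array(s["position"]))/.5).round(3),(Ro.from_matrix(M.T@R).as_rotvec(degrees=True)/120).round(3)
E
python3 - <<'E'
from g import *
R=tool(45);s=env.observe()
tgt=lambda th,dx,dz: st([.105-.1756*np.cos(.3488+th),0,.085+.1756*np.sin(.3488+th)])+dx*R[:,0]+dz*R[:,2]
W=tgt(0,-.035,-.11)
for n,p in (("pre",W),("under",tgt(0,-.035,.01)),("contact",tgt(0,-.0175,.01)),("end",tgt(.85,-.0175,.01))): print(n,p.round(3),*rel(p,R))
s2=dict(position=tgt(0,-.0175,.01),tool_rot=R)
for th in np.arange(0,1.0,.1): print(round(th,2),*rel(tgt(th,-.0175,.01),R,s2))
E
```

```text
pre [0.467 0.232 0.198] [ 1.042 -1.129  0.105] [ 0.009  0.375 -0.024]
under [0.542 0.272 0.113] [ 1.211 -1.138  0.275] [ 0.009  0.375 -0.024]
contact [0.553 0.278 0.126] [ 1.236 -1.139  0.25 ] [ 0.009  0.375 -0.024]
end [0.642 0.325 0.229] [ 1.438 -1.15   0.043] [ 0.009  0.375 -0.024]
0.0 [0. 0. 0.] [0. 0. 0.]
0.1 [ 0.033  0.    -0.013] [0. 0. 0.]
0.2 [ 0.066 -0.    -0.023] [0. 0. 0.]
0.3 [ 0.101  0.    -0.03 ] [0. 0. 0.]
0.4 [ 0.136 -0.    -0.033] [0. 0. 0.]
0.5 [ 0.171 -0.    -0.032] [0. 0. 0.]
0.6 [ 0.206  0.    -0.028] [0. 0. 0.]
0.7 [ 0.24  -0.    -0.021] [0. 0. 0.]
0.8 [ 0.273 -0.    -0.01 ] [0. 0. 0.]
0.9 [0.305 0.    0.004] [0. 0. 0.]
```

arm_command(commands=[0,0.7,-0.75,-0.1,0,0,0,0,0.7,-0.75,-0.1,0,0,0,0,0.7,-0.75,-0.1,0,0,0,0,0.7,-0.75,-0.1,0,0,0,0,0.7,-0.75,-0.1,0,0,0,0,0.7,-0.75,-0.1,0,0,0,0,0.7,-0.75,-0.1,0.009,0.375,-0.024,0,0.7,-0.75,-0.1,0.009,0.375,-0.024,0,0.7,-0.75,-0.1,0.009,0.375,-0.024,0,0.7,-0.75,-0.1,0.009,0.375,-0.024,0,0.7,-0.75,-0.1,0.009,0.375,-0.024,0,0.7,-0.75,-0.1,0.009,0.375,-0.024])

```text
time_s: 1.1
position: [0.3865, -0.0251, 0.2995]
tool_rot: [[0.645, 0.463, 0.607], [0.338, -0.886, 0.316], [0.685, 0.001, -0.729]]
ft_force: [1.0, -0.1, -0.3]
grip_width: 0.0428
gripper_force: 0.0
```

```bash
cat > p.py <<'E'
from g import *
R=tool(45);s=env.observe()
tgt=lambda th,dx,dz: st([.105-.1756*np.cos(.3488+th),0,.085+.1756*np.sin(.3488+th)])+dx*R[:,0]+dz*R[:,2]
print(s["time_s"],s["position"].round(3),np.round(s["ft_force"],1),s["grip_width"],np.round(s["q"],0),np.linalg.norm(rel(s["position"],R)[1])*120)
for n,p in (("pre",tgt(0,-.035,-.11)),("under",tgt(0,-.035,.01)),("contact",tgt(0,-.0175,.01)),("end",tgt(.85,-.0175,.01))): print(n,*rel(p,R))
E
python3 p.py
```

```text
1.1 [ 0.386 -0.025  0.299] [ 1.  -0.1 -0.3] 0.04282556586462276 [-49.  -9. 113.  45.  70.  -1.] 1.819890106572372
pre [ 0.139 -0.382  0.408] [ 0.002  0.015 -0.001]
under [ 0.146 -0.383  0.648] [ 0.002  0.015 -0.001]
contact [ 0.181 -0.383  0.647] [ 0.002  0.015 -0.001]
end [ 0.471 -0.384  0.634] [ 0.002  0.015 -0.001]
```

arm_command(commands=[0,0.139,-0.382,0.3,0,0,0,0,0.139,-0.382,0.3,0,0,0,0,0.139,-0.382,0.4,0,0,0,0,0.139,-0.382,0.4,0,0,0,0,0.139,-0.382,0.4,0,0,0,0,0.139,-0.382,0.4,0,0,0,0,0.139,-0.382,0.4,0,0,0,0,0.139,-0.382,0.4,0,0,0,0,0.139,-0.382,0.4,0,0,0,0,0.139,-0.382,0.4,0,0,0])

```text
time_s: 1.93
position: [0.4629, 0.2299, 0.1989]
tool_rot: [[0.649, 0.466, 0.601], [0.342, -0.885, 0.316], [0.679, 0.0, -0.734]]
ft_force: [0.9, 0.1, 0.2]
grip_width: 0.0424
gripper_force: 0.0
```

```bash
python3 p.py; python3 - <<'E'
from rig import optics
import cv2,numpy as np
a=optics.get_image("side")["image"][150:350,180:480];b=optics.get_image("wrist")["image"]
o=np.vstack([cv2.resize(a,(450,300)),cv2.resize(b,(400,300))[:,:400] if 0 else np.pad(cv2.resize(b,(400,300)),((0,0),(0,50),(0,0)))])
cv2.imwrite("pics/pre.png",o[...,::-1])
E
```

```text
1.9333 [0.463 0.23  0.199] [0.9 0.1 0.2] 0.04238043223032806 [  6.  11. 113.  45.  20.  31.] 2.1599999999999997
pre [ 0.005 -0.001  0.007] [ 0.     0.018 -0.   ]
under [ 0.015 -0.001  0.247] [ 0.     0.018 -0.   ]
contact [ 0.05  -0.001  0.246] [ 0.     0.018 -0.   ]
end [ 0.339 -0.001  0.231] [ 0.     0.018 -0.   ]
```

View pics/pre.png

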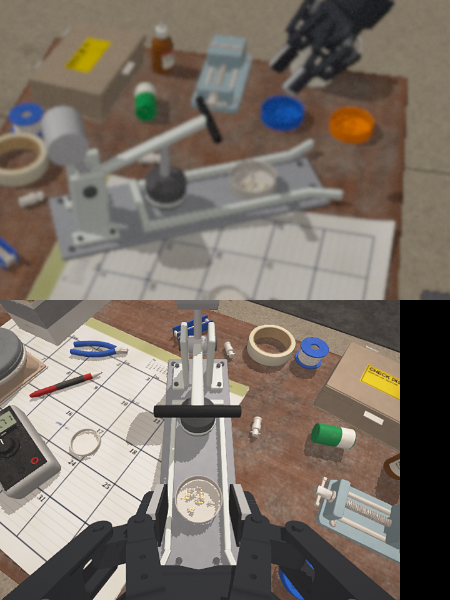

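The wrist view shows the bar level and centred at (197,411), with the tin in the guide at (197,500). Joint 5 is only 20°, so I'll check the joint room along the push before moving.

```bash
cat > k.py <<'E'
from g import *
from scipy.optimize import least_squares as LS
s=env.observe()
Z=lambda y:np.array(y,float)
D=[([-77.538,21.807,74.336],[.23063,-.49905,.24977],[0,0.0013,-1]),([-49,-9,113],[.3865,-.0251,.2995],[.607,.316,-.729]),(list(s["q"][:3]),s["position"],s["tool_rot"][:,2])]
def wc(k,q):
    h,a,d,l2,l3,lt=k;q=np.radians(q);r=a+l2*np.sin(q[1])+l3*np.sin(q[1]+q[2]);z=h+l2*np.cos(q[1])+l3*np.cos(q[1]+q[2])
    c,n=np.cos(q[0]),np.sin(q[0]);return np.array([c*r-n*d,n*r+c*d,z])
f=LS(lambda k:np.concatenate([(wc(k,q)+k[5]*Z(t)-Z(p))*[1,1,1] for q,p,t in D])*1e2,[.3,0,.1,.45,.4,.25]);k=f.x
if __name__=="__main__":
    print(k.round(3),np.abs(f.fun).max()/1e2)
    for P in (45,60,75):
        R=tool(P)
        for th in (0,.4,.9):
            p=st([.105-.1756*np.cos(.3488+th),0,.085+.1756*np.sin(.3488+th)])-.0175*R[:,0]+.01*R[:,2]
            g=LS(lambda q:(wc(k,q)+k[5]*R[:,2]-p)*100,[15,30,90],x_scale=10);q=np.radians(g.x)
            b=q[1]+q[2];fd=np.array([np.sin(b)*np.cos(q[0]),np.sin(b)*np.sin(q[0]),np.cos(b)])
            print(P,th,g.x.round(1),"j5",np.degrees(np.arccos(fd@R[:,2])).round(1),g.cost)
E
python3 k.py
```

```text
[-0.011  0.012  0.129  0.54   0.316  0.2  ] 0.017016925303033836
45 0 [ 10.7  23.7 109.4] j5 12.4 7.507274923221445e-27
45 0.4 [11.9 23.1 97. ] j5 19.4 9.244463733058732e-29
45 0.9 [13.9 28.5 78. ] j5 30.8 7.703719777548943e-29
60 0 [11.9 24.6 99.8] j5 27.6 6.162975822039155e-29
60 0.4 [13.  25.1 86.6] j5 39.7 0.0
60 0.9 [14.7 31.8 65.5] j5 53.6 1.1834605931475909e-21
75 0 [13.2 27.5 89.5] j5 48.6 7.509638116300406e-21
75 0.4 [14.1 29.  75.1] j5 61.3 2.114671078937185e-27
75 0.9 [15.6 37.3 50.4] j5 77.6 6.548161810916602e-29
```

```bash
sed -i 's/tool(45)/tool(55)/; s/,\.01)/,.005)/g' p.py; cat >> p.py <<'E'
s2=dict(position=tgt(0,-.035,.005),tool_rot=R)
for th in np.arange(0,1.0,.1): print(round(th,2),*rel(tgt(th,-.0175,.005),R,s2)[:1])
E
python3 p.py
```

```text
2.0333 [0.463 0.228 0.2  ] [-0.1 -0.6  0.9] 0.0427603654675672 [  6.  11. 113.  45.  20.  31.] 7.921817973167523
pre [ 0.043 -0.004 -0.001] [ 0.001 -0.066 -0.001]
under [ 0.012 -0.004  0.227] [ 0.001 -0.066 -0.001]
contact [ 0.046 -0.004  0.231] [ 0.001 -0.066 -0.001]
end [ 0.336 -0.005  0.217] [ 0.001 -0.066 -0.001]
0.0 [ 0.035 -0.    -0.   ]
0.1 [ 0.065 -0.    -0.019]
0.2 [ 0.096 -0.    -0.034]
0.3 [ 0.129  0.    -0.047]
0.4 [ 0.163 -0.    -0.056]
0.5 [ 0.198 -0.    -0.061]
0.6 [ 0.233 -0.    -0.064]
0.7 [ 0.268 -0.    -0.062]
0.8 [ 0.302 -0.    -0.057]
0.9 [ 0.337 -0.    -0.049]
```

arm_command(commands=[0,0.01,-0.004,0,0,-0.066,0,0,0.01,-0.004,0,0,-0.066,0,0,0.01,-0.004,0.05,0,-0.066,0,0,0.01,-0.004,0.1,0,-0.066,0,0,0.01,-0.004,0.15,0,-0.066,0,0,0.01,-0.004,0.2,0,-0.066,0,0,0.01,-0.004,0.227,0,-0.066,0,0,0.01,-0.004,0.227,0,-0.066,0,0,0.01,-0.004,0.227,0,-0.066,0])

```text
time_s: 2.78
position: [0.5343, 0.2673, 0.12]
tool_rot: [[0.727, 0.463, 0.508], [0.38, -0.887, 0.264], [0.573, 0.001, -0.82]]
ft_force: [-0.1, 0.3, 0.7]
grip_width: 0.0427
gripper_force: 0.0
```

```bash
python3 p.py|head -5; python3 - <<'E'
from rig import optics
import cv2,numpy as np
a=optics.get_image("side")["image"][150:350,180:480];b=optics.get_image("wrist")["image"]
o=np.vstack([cv2.resize(a,(450,300)),np.pad(cv2.resize(b,(400,300)),((0,0),(0,50),(0,0)))])
cv2.imwrite("pics/under.png",o[...,::-1])
E
```

```text
2.7833 [0.534 0.267 0.12 ] [-0.1  0.3  0.7] 0.0426996845202446 [ 12.  26. 102.  27.  20.  51.] 0.16970562748477142
pre [ 0.002 -0.    -0.231] [ 0.001  0.    -0.001]
under [ 0.002 -0.001 -0.001] [ 0.001  0.    -0.001]
contact [ 0.037 -0.001 -0.001] [ 0.001  0.    -0.001]
end [ 0.322 -0.002 -0.055] [ 0.001  0.    -0.001]
```

View pics/under.png

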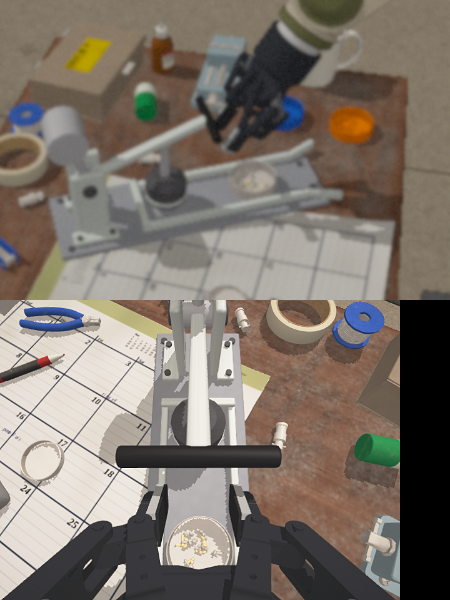

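The fingers sit below and in front of the bar (wrist bar x 118–280, y 457), one each side of the beam. Now I'll push along the arc.

arm_command(commands=[0,0.02,0,0,0,0,0,0,0.037,0,0,0,0,0,0,0.052,0,-0.01,0,0,0,0,0.067,0,-0.019,0,0,0,0,0.082,0,-0.027,0,0,0,0,0.098,0,-0.034,0,0,0,0,0.115,0,-0.041,0,0,0,0,0.131,0,-0.047,0,0,0,0,0.148,0,-0.052,0,0,0,0,0.165,0,-0.056,0,0,0])

```text
time_s: 3.72
position: [0.5794, 0.2923, 0.1912]
tool_rot: [[0.726, 0.464, 0.508], [0.381, -0.886, 0.265], [0.573, 0.001, -0.82]]
ft_force: [-3.2, -1.6, 0.1]
grip_width: 0.0426
gripper_force: 1.4
```

```bash
python3 p.py|head -1; python3 - <<'E'
from rig import optics
import cv2,numpy as np
a=optics.get_image("side")["image"][150:350,180:480];b=optics.get_image("wrist")["image"]
o=np.vstack([cv2.resize(a,(450,300)),np.pad(cv2.resize(b,(400,300)),((0,0),(0,50),(0,0)))])
cv2.imwrite("pics/mid.png",o[...,::-1])
E
```

```text
3.7167 [0.579 0.292 0.191] [-3.2 -1.6  0.1] 0.04256638722459688 [13. 24. 90. 15. 33. 66.] 0.16970562748477142
```

View pics/mid.png

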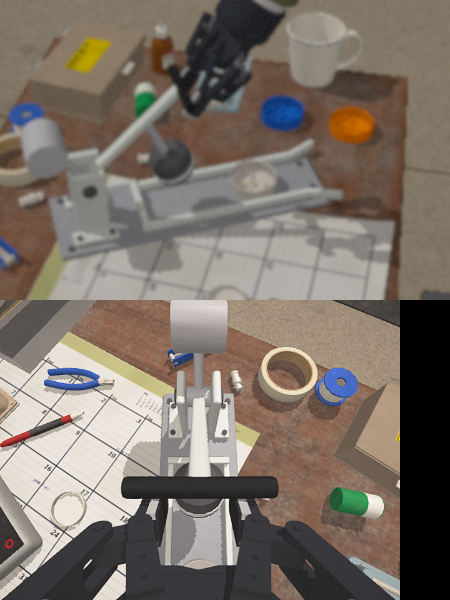

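The arm is rising, with the bar carried on both fingers (wrist y 487). Continuing past the balance point.

arm_command(commands=[0,0.017,0,-0.003,0,0,0,0,0.035,0,-0.005,0,0,0,0,0.052,0,-0.007,0,0,0,0,0.07,0,-0.008,0,0,0,0,0.088,0,-0.007,0,0,0,0,0.105,0,-0.006,0,0,0,0,0.122,0,-0.004,0,0,0,0,0.139,0,-0.001,0,0,0,0,0.156,0,0.003,0,0,0,0,0.173,0,0.007,0,0,0,0,0.189,0,0.012,0,0,0,0,0.205,0,0.018,0,0,0])

```text
time_s: 4.82
position: [0.6593, 0.3343, 0.2417]
tool_rot: [[0.726, 0.464, 0.508], [0.381, -0.886, 0.265], [0.573, 0.001, -0.819]]
ft_force: [-0.4, -1.1, 0.7]
grip_width: 0.0428
gripper_force: 0.1
```

arm_command(commands=[0,0,0,0,0,0,0,0,0,0,0,0,0,0,0,0,0,0,0,0,0,0,0,0,0,0,0,0,0,0,0,0,0,0,0,0,0,0,0,0,0,0,0,0,0,0,0,0,0,0,0,0,0,0,0,0,0,0,0,0,0,0,0,0,0,0,0,0,0,0,0,0,0,0,0,0,0,0,0,0,0,0,0,0])

```text
time_s: 5.82
position: [0.6587, 0.334, 0.2412]
tool_rot: [[0.726, 0.464, 0.508], [0.381, -0.886, 0.265], [0.573, 0.001, -0.82]]
ft_force: [0.5, 0.2, -0.3]
grip_width: 0.0429
gripper_force: 0.0
```

```bash
python3 p.py|head -1; python3 - <<'E'
from rig import optics
import cv2,numpy as np
a=optics.get_image("side")["image"][120:320,160:460];b=optics.get_image("wrist")["image"]
o=np.vstack([cv2.resize(a,(450,300)),np.pad(cv2.resize(b,(400,300)),((0,0),(0,50),(0,0)))])
cv2.imwrite("pics/up.png",o[...,::-1])
E
```

```text
5.8167 [0.659 0.334 0.241] [ 0.5  0.2 -0.3] 0.04290514427675301 [15. 29. 71. 10. 46. 73.] 0.16970562748477142
```

View pics/up.png

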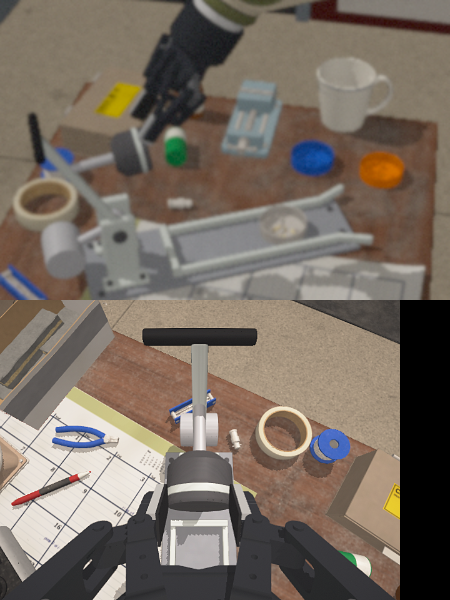

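The arm stands raised (bar at side crop (35,135)) and the tin is still in the guide at (285,222). I'll withdraw straight back along the tool axis, then go behind the tin.

arm_command(commands=[0,0,0,-0.06,0,0,0,0,0,0,-0.12,0,0,0,0,0,0,-0.18,0,0,0,0,0,0,-0.24,0,0,0,0,0,0,-0.3,0,0,0,0,0,0,-0.3,0,0,0])

```text
time_s: 6.42
position: [0.5815, 0.2938, 0.3711]
tool_rot: [[0.72, 0.464, 0.516], [0.38, -0.886, 0.267], [0.581, 0.003, -0.814]]
ft_force: [1.1, -0.3, 0.8]
grip_width: 0.0425
gripper_force: 0.0
```

```bash
cat > t.py <<'E'
from g import *
import pickle
from h import *
from rig import optics
s=env.observe();print(s["time_s"],s["position"].round(3),np.round(s["ft_force"],1),np.round(s["q"],0),s["grip_width"])
T=optics.get_image("top");S=optics.get_image("side")
d=lambda im:[print(n,cv2.mean(im)) for n in ()]
R=tool(90)
for n,p in (("above",(-.182,0,.12)),("down",(-.182,0,.031)),("touch",(-.169,0,.031)),("home",(-.044,0,.031))): print(n,st(p).round(3),*rel(st(p),R))
a=T["image"][140:340,230:430];b=S["image"][120:320,160:460]
o=np.hstack([cv2.resize(a,(350,350)),np.pad(cv2.resize(b,(450,300)),((0,50),(0,0),(0,0)))])
cv2.imwrite("pics/t1.png",o[...,::-1])
E
python3 t.py
```

```text
6.4167 [0.581 0.294 0.371] [ 1.1 -0.3  0.8] [13. 15. 71.  9. 59. 73.] 0.042491740272606784
above [0.45  0.223 0.12 ] [-0.528  0.002  0.228] [ 0.001 -0.292 -0.001]
down [0.45  0.223 0.031] [-0.631  0.002  0.374] [ 0.001 -0.292 -0.001]
touch [0.461 0.229 0.031] [-0.609  0.002  0.389] [ 0.001 -0.292 -0.001]
home [0.572 0.287 0.031] [-0.405  0.001  0.533] [ 0.001 -0.292 -0.001]
```

View pics/t1.png

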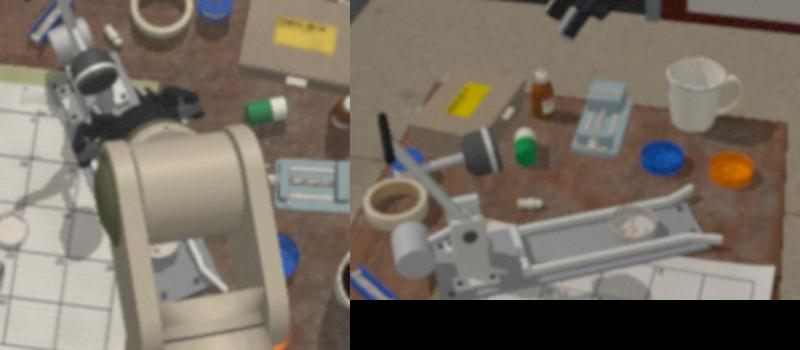

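The arm stays up with the gripper away (bar at (385,138)), and the tin is unmoved at (632,225). Moving above the open end of the guide with the tool vertical.

arm_command(commands=[0.5,-0.528,0.002,0.1,0,-0.292,0,0.5,-0.528,0.002,0.1,0,-0.292,0,0.5,-0.528,0.002,0.1,0,-0.292,0,0.5,-0.528,0.002,0.1,0,-0.292,0,0.5,-0.528,0.002,0.1,0,-0.292,0,0.5,-0.528,0.002,0.1,0,-0.292,0,0.5,-0.528,0.002,0.1,0,-0.292,0,0.5,-0.528,0.002,0.2,0,-0.292,0,0.5,-0.528,0.002,0.228,0,-0.292,0,0.5,-0.528,0.002,0.228,0,-0.292,0,0.5,-0.528,0.002,0.228,0,-0.292,0,0.5,-0.528,0.002,0.228,0,-0.292,0])

```text
time_s: 7.52
position: [0.449, 0.223, 0.1196]
tool_rot: [[0.886, 0.464, -0.002], [0.464, -0.886, -0.002], [-0.002, 0.001, -1.0]]
ft_force: [0.2, -0.6, 0.2]
grip_width: 0.0215
gripper_force: 0.0
```

```bash
cat >> t.py <<'E'
W=optics.get_image("wrist")["image"]
cv2.imwrite("pics/t1.png",np.hstack([cv2.resize(W,(400,300)),cv2.resize(b,(400,300))])[...,::-1])
E
python3 t.py
```

```text
7.5167 [0.449 0.223 0.12 ] [ 0.2 -0.6  0.2] [13. 25. 93. -0. 62. 75.] 0.02149742086584295
above [0.45  0.223 0.12 ] [0.001 0.    0.001] [ 0.001  0.    -0.001]
down [0.45  0.223 0.031] [ 0.001 -0.     0.179] [ 0.001  0.    -0.001]
touch [0.461 0.229 0.031] [ 0.027 -0.     0.179] [ 0.001  0.    -0.001]
home [0.572 0.287 0.031] [ 0.277 -0.001  0.179] [ 0.001  0.    -0.001]
```

View pics/t1.png

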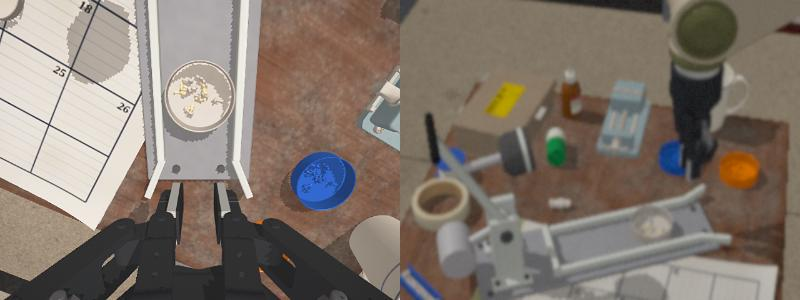

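The wrist view shows the tin at (200,96), with the fingers centred behind it and clear of it. I'll narrow the fingers a little, descend, and check the forces.

arm_command(commands=[0.7,0,0,0,0,0,0,0.7,0,0,0.03,0,0,0,0.7,0,0,0.06,0,0,0,0.7,0,0,0.09,0,0,0,0.7,0,0,0.12,0,0,0,0.7,0,0,0.14,0,0,0,0.7,0,0,0.155,0,0,0,0.7,0,0,0.165,0,0,0,0.7,0,0,0.173,0,0,0,0.7,0,0,0.178,0,0,0,0.7,0,0,0.178,0,0,0])

```text
time_s: 8.58
position: [0.4493, 0.2229, 0.0304]
tool_rot: [[0.886, 0.464, -0.001], [0.464, -0.886, -0.001], [-0.001, 0.001, -1.0]]
ft_force: [-0.2, 0.4, 0.2]
grip_width: 0.0131
gripper_force: 0.0
```

arm_command(commands=[0.7,0.015,0,0,0,0,0,0.7,0.03,0,0,0,0,0,0.7,0.045,0,0,0,0,0,0.7,0.06,0,0,0,0,0,0.7,0.08,0,0,0,0,0,0.7,0.1,0,0,0,0,0,0.7,0.12,0,0,0,0,0,0.7,0.14,0,0,0,0,0,0.7,0.16,0,0,0,0,0,0.7,0.175,0,0,0,0,0,0.7,0.19,0,0,0,0,0,0.7,0.2,0,0,0,0,0])

```text
time_s: 9.58
position: [0.5386, 0.2697, 0.0303]
tool_rot: [[0.886, 0.464, -0.001], [0.464, -0.886, -0.001], [-0.001, 0.001, -1.0]]
ft_force: [-1.2, -1.0, 1.1]
grip_width: 0.0131
gripper_force: 0.8
```

arm_command(commands=[0.7,0.008,0,0,0,0,0,0.7,0.016,0,0,0,0,0,0.7,0.024,0,0,0,0,0,0.7,0.032,0,0,0,0,0,0.7,0.038,0,0,0,0,0,0.7,0.044,0,0,0,0,0,0.7,0.05,0,0,0,0,0,0.7,0.055,0,0,0,0,0,0.7,0.06,0,0,0,0,0,0.7,0.06,0,0,0,0,0])

```text
time_s: 10.42
position: [0.5649, 0.2835, 0.0303]
tool_rot: [[0.886, 0.464, -0.0], [0.464, -0.886, -0.001], [-0.001, 0.001, -1.0]]
ft_force: [0.2, -0.2, 0.3]
grip_width: 0.0128
gripper_force: 0.0
```

```bash
python3 t.py
```

```text
10.4167 [0.565 0.283 0.03 ] [ 0.2 -0.2  0.3] [16. 42. 76. -0. 62. 78.] 0.012833001733332593
above [0.45  0.223 0.12 ] [-0.26  -0.    -0.179] [ 0.     0.    -0.001]
down [0.45  0.223 0.031] [-0.26  -0.    -0.001] [ 0.     0.    -0.001]
touch [0.461 0.229 0.031] [-0.234 -0.    -0.001] [ 0.     0.    -0.001]
home [0.572 0.287 0.031] [ 0.016 -0.001 -0.002] [ 0.     0.    -0.001]
```

View pics/t1.png

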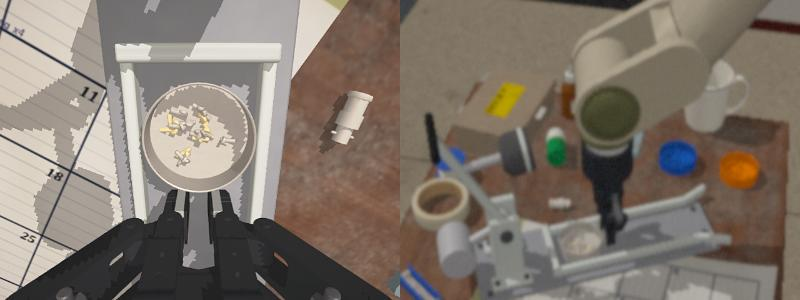

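The tin (wrist (200,137), rim top y=82) is roughly 10 mm short of the back stop (front face y≈62). I'll push slowly until the force rises.

arm_command(commands=[0.7,0.003,0,0,0,0,0,0.7,0.006,0,0,0,0,0,0.7,0.009,0,0,0,0,0,0.7,0.012,0,0,0,0,0,0.7,0.014,0,0,0,0,0,0.7,0.016,0,0,0,0,0])

```text
time_s: 11.07
position: [0.5715, 0.287, 0.0302]
tool_rot: [[0.886, 0.464, -0.001], [0.464, -0.886, -0.001], [-0.001, 0.001, -1.0]]
ft_force: [-0.2, -1.0, 0.3]
grip_width: 0.0126
gripper_force: 0.4
```

arm_command(commands=[0.7,0.002,0,0,0,0,0,0.7,0.004,0,0,0,0,0,0.7,0.006,0,0,0,0,0])

```text
time_s: 11.32
position: [0.5742, 0.2884, 0.0303]
tool_rot: [[0.886, 0.464, -0.001], [0.464, -0.886, -0.001], [-0.001, 0.001, -1.0]]
ft_force: [-0.2, -0.5, -1.0]
grip_width: 0.0133
gripper_force: 0.4
```

arm_command(commands=[0.7,0.002,0,0,0,0,0,0.7,0.004,0,0,0,0,0,0.7,0.006,0,0,0,0,0])

```text
time_s: 11.57
position: [0.5749, 0.2889, 0.0301]
tool_rot: [[0.886, 0.465, -0.006], [0.464, -0.886, -0.004], [-0.007, 0.001, -1.0]]
ft_force: [-12.9, -7.1, 8.9]
grip_width: 0.0131
gripper_force: 7.6
```

arm_command(commands=[0.7,0.002,0,0,0,0,0,0.7,0.004,0,0,0,0,0])

```text
time_s: 11.73
position: [0.5751, 0.289, 0.0301]
tool_rot: [[0.885, 0.465, -0.011], [0.465, -0.886, -0.006], [-0.012, 0.0, -1.0]]
ft_force: [-20.0, -12.5, 14.3]
grip_width: 0.013
gripper_force: 12.1
```

The force jumped to about 20 N, so the tin is against the stop. Backing off, then raising.

arm_command(commands=[0.7,-0.006,0,0,0,0,0,0.7,-0.012,0,0,0,0,0,0.7,-0.03,0,0,0,0,0,0.7,-0.06,0,0,0,0,0,0.7,-0.1,0,0,0,0,0,0.7,-0.1,0,-0.05,0,0,0,0.7,-0.1,0,-0.12,0,0,0,0.7,-0.1,0,-0.2,0,0,0,0.7,-0.1,0,-0.2,0,0,0,0.7,-0.1,0,-0.2,0,0,0])

```text
time_s: 12.57
position: [0.5355, 0.268, 0.1327]
tool_rot: [[0.886, 0.464, 0.005], [0.464, -0.886, 0.0], [0.005, 0.002, -1.0]]
ft_force: [-0.2, -1.3, -0.5]
grip_width: 0.0128
gripper_force: 0.0
```

```bash
python3 t.py|head -1
```

```text
12.5667 [0.536 0.268 0.133] [-0.2 -1.3 -0.5] [15. 32. 77. -0. 71. 78.] 0.012772374456570092
```

View pics/t1.png

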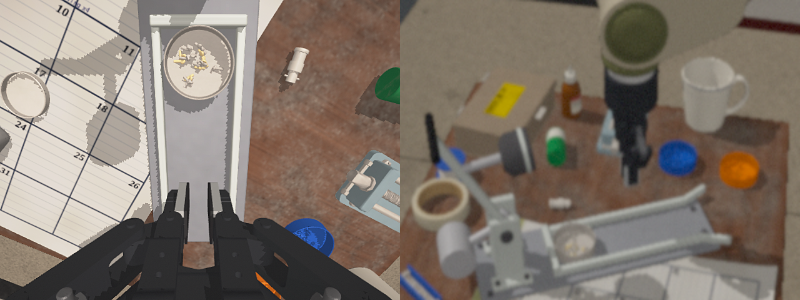

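The tin (wrist (199,63)) touches the back stop, lies flat, and the arm stays raised. Handing in.

```bash
python3 -c "
from rig import env
print(env.close_job())"
```

```text
the job is handed in; nothing more can be done
None
```

The job is handed in at about 12.6 s: in the last pictures the swing arm stands raised by itself and the tin lies flat against the back stop, with no bystander visibly moved; the hand-in gave no verdict.

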